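# Weigh down two glued notebooks to dry

## Task

The two glued notebooks must dry flat: lay the larger wooden pressing board flat on the larger notebook and the smaller board on the smaller notebook, each centred and in line with its cover, then stand the larger iron weight upright on the middle of the larger board and the smaller weight on the middle of the smaller board. Set everything down gently, without dropping it. Do not shift the notebooks, the glue jar or the tape roll.

Things in the scene. Friction and masses are not known exactly. Their poses are not given: they have to be found in the camera images.
- book_large_top (a point): centre of the upper cover of the larger notebook: black cover with a dark red spine strip along one long edge, white page edges, 150 x 78 mm, 18 mm thick, lying loose and flat on the green cutting mat (the mat is 3 mm thick, its top at z = 0.003, and everything here stands on it); about 0.3 kg; its x axis runs along its length, y across its width, z up
- book_small_top (a point): centre of the upper cover of the smaller notebook: the same make, 106 x 56 mm, 18 mm thick; lies loose on the mat; about 0.15 kg; its x axis runs along its length, y across its width, z up
- board_large_mid (a point): centre (half-way up) of the larger pressing board: a bare plywood slab 140 x 60 mm, 18 mm thick, lying loose and flat on the mat; about 0.11 kg; its x axis runs along its length, y across its width, z up
- board_small_mid (a point): centre (half-way up) of the smaller pressing board: a bare plywood slab 96 x 40 mm, 18 mm thick, lying loose and flat on the mat; about 0.05 kg; its x axis runs along its length, y across its width, z up
- weight_large_mid (a point): point on the axis, half-way up the larger iron weight (31 mm above its underside): dark round weight 54 mm in diameter and 42 mm high, with a knob on top (22 mm in diameter, 12 mm high, on an 8 mm neck of 12 mm diameter), 62 mm high in all; stands loose and upright on the mat; about 0.7 kg; z up along its axis
- weight_small_mid (a point): point on the axis, half-way up the smaller iron weight (25 mm above its underside): dark round weight 38 mm in diameter and 30 mm high, with a knob on top (18 mm in diameter, 12 mm high, on an 8 mm neck of 12 mm diameter), 50 mm high in all; stands loose and upright on the mat; about 0.26 kg; z up along its axis
- glue_jar: bystander, not to be shifted: white screw-top glue jar 58 mm in diameter, 62 mm high, loose; origin at the centre of its underside
- tape_roll: bystander, not to be shifted: dark red roll of bookbinding tape lying flat, 76 mm outside and 52 mm inside diameter, 24 mm high, loose; origin at the centre of its underside
Mind the look-alikes: they are no part of the job. What is shaped like the part that bears board_small_mid but yellow is not meant.

How it is judged:
At the end, for the whole second after the job is handed in: Each board lies flat and centred (12 mm) on the notebook of its size, in line with it (12 degrees); each weight stands upright within 12 mm of the middle of the board of its size; all released and at rest; notebooks, glue jar and tape roll within 20 mm of where they started (horizontal distance between board_large_mid and book_large_top below 0.012 m and z of board_large_mid in the frame of book_large_top between 0.005 and 0.013 m and angle between each of board_large_mid, weight_large_mid, board_small_mid, weight_small_mid's own z axis and vertical below 0.08 rad and angle between the x axis of board_large_mid and the x axis of book_large_top, either way round below 0.21 rad and horizontal distance between weight_large_mid and board_large_mid below 0.012 m and z of weight_large_mid in the frame of board_large_mid between 0.036 and 0.044 m and linear speed of each of board_large, weight_large, board_small, weight_small below 0.02 m/s and angular speed of each of board_large, weight_large, board_small, weight_small below 0.2 rad/s and contact force between the fingers and board_large below 0.2 N and contact force between the fingers and weight_large below 0.2 N and distance of each of book_large_top, book_small_top, glue_jar, tape_roll from where it was at the start of the episode below 0.02 m and horizontal distance between board_small_mid and book_small_top below 0.012 m and z of board_small_mid in the frame of book_small_top between 0.005 and 0.013 m and angle between the x axis of board_small_mid and the x axis of book_small_top, either way round below 0.21 rad and horizontal distance between weight_small_mid and board_small_mid below 0.012 m and z of weight_small_mid in the frame of board_small_mid between 0.03 and 0.038 m and contact force between the fingers and board_small below 0.2 N and contact force between the fingers and weight_small below 0.2 N); the robot touches nothing.
It fails at once if a board or weight is dropped (falls free at over 0.5 m/s, from over about 13 mm) or thrown ((linear speed of board_large above 0.5 m/s and contact force between the fingers and board_large below 0.05 N) or (linear speed of weight_large above 0.5 m/s and contact force between the fingers and weight_large below 0.05 N) or (linear speed of board_small above 0.5 m/s and contact force between the fingers and board_small below 0.05 N) or (linear speed of weight_small above 0.5 m/s and contact force between the fingers and weight_small below 0.05 N)).
It fails at once if a notebook is shifted by more than 20 mm (distance of any of book_large_top, book_small_top from where it was at the start of the episode above 0.02 m).
It fails at once if the glue jar is shifted by more than 20 mm or tipped ((distance of glue_jar from where it was at the start of the episode above 0.02 m or angle between glue_jar's own z axis and vertical above 0.3 rad)).
It fails at once if the tape roll is shifted by more than 20 mm or tipped ((distance of tape_roll from where it was at the start of the episode above 0.02 m or angle between tape_roll's own z axis and vertical above 0.3 rad)).
It also fails if it takes over 109 s, if anything falls off the work surface, if the arm or the gripper's body presses on something with over 40 N, if the wrist force passes 120 N, or if a joint passes its speed limit or range.

## Robot

A 6-joint arm with a two-finger parallel gripper is mounted at the origin on the work surface. World frame = base frame: x ahead of the robot, y to its left, z up, the work surface at z = 0. Lengths are in m, angles in rad, forces in N, time in s.
With the tool pointing down it reaches from about 0.25 to 0.725 m from the base axis. Payload 4 kg.
Tool frame: the origin (TCP) lies between the finger pads; the fingertips stand 11 mm ahead of it and the grasp point (between the pads) lies 8 mm behind it (bot.tip_extent is the distance from the TCP to the fingertips, in m); z points along the fingers, y is the line along which they close (so a half turn about z gives the same grasp; the last joint's range is limited). The gripper opens to 85 mm and grips with 20 to 120 N. Pads are 22 mm wide; open, the fingers measure 114 mm over their backs; the gripper's body (76 mm by 85 mm) begins 54 mm behind the grasp point. The pads swing forward as they close: fully open they stand 13 mm farther back than shut.
Start: joints at [1.333, 0.241, 0.005, 1.335, 0, 1.571], TCP at [0.118, 0.486, 0.242] pointing down, gripper open.
Joint ranges: [-2.72, 2.72], [-1.05, 1.87], [-1.09, 1.28], [-1.99, 2.15], [-1.42, 1.44], [-3.14, 3.14]. Speed limits (rad/s): [2.79, 2.79, 3.14, 3.14, 3.14, 3.14].

## Interface

Orientations are given as a unit quaternion [x, y, z, w].
In Python, from workcell import bot gives the robot as it stands. The module is installed in compiled form; this text tells all that it offers.
- The arm moves only by the tool drive_tool, never from a script. Its argument "rows" is a list of rows, each an object of numbers: "dx", "dy", "dz": the shift along the tool's x, y, z in units of 50 mm (1.0 is 50 mm); "wx", "wy", "wz": the turn, a rotation vector about the tool's x, y, z in units of 5 degrees (1.0 is 5 degrees); "hand": the finger opening in mm, from 0 to 85.4. A call has 1 to 20 rows; each row is the pose to reach, as a shift and turn from the pose commanded when the call began, along the tool's axes at that moment; what a row does not reach only later rows make up. A row lasts 1/10 s, in which the tool goes at most 50 mm and 8.59 degrees, less where a joint would pass 70% of its speed; a pose out of reach is approached as far as the arm can. A call with a gripper value outside its range is refused whole. The fingers move at their own pace and stop on an object; the grip force is fixed at half the most. Time passes only in rows, so rows that repeat a pose let the fingers close. It gives the time, the measured TCP pose, the force, the opening and the grip force at its end, in the units of the state.
- bot.get_obs(): the state, without advancing time (a new reading comes with each control period).
- bot.camera(name): name is "side" or "top" or "wrist"; returns the picture (400x640x3 uint8, red, green, blue); there is no depth.
- bot.get_calibration(name): a dict with "vfov" (degrees; the focal length in pixels is half the picture's height over the tangent of half this angle, whatever the lens; pixels are square), "cx", "cy" (the principal point, pixels), "k1" (the pictures are not rectified: a ray, as slopes to the right and down, at radius r is drawn at 1 + k1 r^2 times it, then the intrinsics apply), "origin" and "rotation" of the camera in the world; the wrist camera has in their place "mount" (4x4, takes a point from camera to tool coordinates, whose origin is the TCP and whose axes are the flange's). Camera axes: x right, y up, looking along -z (the intrinsics and any distortion apply to the point x, -y, -z); pixel columns grow to the right and rows downward; lengths in m; the calibration is good to about 2 mm. A picture is of the moment at which its call begins: read the wrist's pose just before it. get_calibration takes no time and is no camera call.
- bot.job_done(): hands the job in; it is judged then, once.
Trained networks look in the newest picture that a camera, given by its name, has taken for a name from the list of things; names that differ only in an ending like _2 or _b are one class to them, and where a whole thing is asked for, a point or a joint stands for the part that bears it (a point fixed in the world has none). Each returns a list of dicts, best first, with "score" (0 to 1); they miss things now and then, are a little off and sometimes report something else, mostly with a low value. They report only what shows in the picture. A call takes as long as a camera call. They do not tell look-alikes from the thing itself.
- bot.look_for(camera, thing): "extent" ([centre column, centre row, width, height] in pixels, round what is visible of it).
- bot.outline_of(camera, thing): "region" (400x640 bool, what is visible of it) and "extent" ([centre column, centre row, width, height] in pixels, round what is visible of it).
The state is a dict: "clock": time; "joint_pos": joint angles; "joint_vel": joint speeds; "tau": joint torques, N m; "eef_pos": TCP position; "tool_rot": TCP orientation; "ft_force": force on the tool from outside, world axes, zero at the start; "ft_torque": the same for the moment, N m; "grip_width": finger opening in m; "grasp_force": force on a finger pad.
Only numpy, scipy, OpenCV 4.12 (cv2) and the standard library are available. Lean on these libraries where they do the work, as an engineer would, in place of code of your own. Each camera call takes 0.05 s, during which the arm holds its last target. There are 200 camera calls.

## Working session

There is one attempt and no reset: what is moved stays moved. The work goes in short steps, Python scripts to look and compute and a tool call to move; the robot and the scene stay as the last step left them, time stands still between calls to the robot, and variables do not carry over. Pictures are saved under pics/ and viewed, at most 14 in all, crops included, and the job is handed in when it is done.

Besides the shell and the picture viewer there is one more tool, called after "Emit:" in YAML: its name, and indented under it one key for each argument. drive_tool: Moves the arm, as the interface text tells. Its arguments: {"type":"object","properties":{"rows":{"type":"array","items":{"type":"object","properties":{"dx":{"type":"number"},"dy":{"type":"number"},"dz":{"type":"number"},"wx":{"type":"number"},"wy":{"type":"number"},"wz":{"type":"number"},"hand":{"type":"number"}}}}},"required":["rows"]}

```bash
mkdir -p pics
cat > h.py <<'E'
import numpy as np, cv2
from workcell import bot
from scipy.spatial.transform import Rotation as R
def cam(n):
    c=bot.get_calibration(n); f=200/np.tan(np.radians(c['vfov'])/2)
    if 'mount' in c:
        o=bot.get_obs(); T=np.eye(4); T[:3,:3]=R.from_quat(o['tool_rot']).as_matrix(); T[:3,3]=o['eef_pos']
        M=T@np.array(c['mount']); return c,f,M[:3,3],M[:3,:3]
    return c,f,np.array(c['origin']),np.array(c['rotation'])
def ray(C,px):
    c,f,o,r=C
    px=np.atleast_2d(px).astype(float); d=(px-[c['cx'],c['cy']])/f; u=d.copy()
    for _ in range(20): u=d/(1+c['k1']*(u**2).sum(1,keepdims=True))
    v=np.c_[u[:,0],-u[:,1],-np.ones(len(u))]@r.T
    return o,v
def toz(C,px,z):
    o,v=ray(C,px); return o+v*((z-o[2])/v[:,2])[:,None]
def proj(C,P):
    c,f,o,r=C; q=(np.atleast_2d(P)-o)@r; u=np.c_[q[:,0],-q[:,1]]/-q[:,2:]
    return u*(1+c['k1']*(u**2).sum(1,keepdims=True))*f+[c['cx'],c['cy']]
def save(n,im): cv2.imwrite(f'pics/{n}.png',im[:,:,::-1])
E
python3 - <<'E'
from h import *
for n in ['top','side']:
    save(n,bot.camera(n)); C=cam(n); print(n,C[2].round(3),C[0]['vfov'],C[3].round(2).tolist())
    for t in ['book_large_top','book_small_top','board_large_mid','board_small_mid','weight_large_mid','weight_small_mid','glue_jar','tape_roll']:
        for d in bot.look_for(n,t)[:3]: print(t,round(d['score'],2),np.round(d['extent']))
C=bot.get_calibration('wrist');print(C); print(bot.get_obs())
E
```

```text
top [ 0.41  -0.118  1.386] 51.404033215471514 [-0.04, 0.02, 0.71, -0.7]
book_large_top 0.69 [235. 177.  26.  49.]
book_small_top 0.6 [215. 254.  29.  34.]
board_large_mid 0.71 [346. 174.  20.  48.]
board_small_mid 0.94 [376. 245.  14.  33.]
board_small_mid 0.85 [464. 234.  26.  16.]
weight_small_mid 0.63 [295. 224.  21.  25.]
weight_small_mid 0.47 [293. 152.  13.  14.]
glue_jar 0.6 [182. 194.  25.  17.]
tape_roll 0.46 [296. 222.  21.  22.]
side [0.47  1.006 0.891] 48.11247164411658 [-0.01, 0.45, 0.89, -0.02]
book_large_top 0.65 [278. 279.  60.  29.]
book_small_top 0.65 [370. 305.  48.  36.]
board_large_mid 0.57 [290. 195.  40.  11.]
board_small_mid 0.64 [354. 141.   7.  14.]
weight_large_mid 0.5 [312. 163.  15.  18.]
weight_large_mid 0.25 [258. 227.   9.  21.]
weight_small_mid 0.54 [258. 228.  11.  21.]
glue_jar 0.59 [290. 330.  29.  36.]
tape_roll 0.83 [341. 232.  29.  22.]
{'vfov': 67.98621639417264, 'cx': 318.5661989847234, 'cy': 198.78486239419317, 'k1': -0.0464384775118969, 'mount': array([[-4.81198844e-04,  9.61149109e-01,  2.76029271e-01,
         6.99404694e-02],
       [ 9.9
[... 243 characters left out ...]
}
{'clock': 0.9, 'joint_pos': array([ 1.33299982e+00,  2.40585653e-01,  5.01806462e-03,  1.33525817e+00,
       -9.89722242e-06,  1.57080880e+00]), 'joint_vel': array([ 0.00036821,  0.00010112, -0.00148278, -0.00015892,  0.00169281,
       -0.00053726]), 'tau': array([ 1.54730435e-03, -3.72196519e+01,  2.52692127e+01,  9.55208670e-04,
       -5.35376466e-05, -6.64226008e-06]), 'eef_pos': array([0.11778018, 0.48591463, 0.24232055]), 'tool_rot': array([ 1.18624504e-01,  9.92939186e-01, -1.52006185e-05,  3.16799756e-06]), 'ft_force': array([-0.59175536,  0.15043451,  0.36191318]), 'ft_torque': array([ 0.00850953, -0.00474672,  0.0541851 ]), 'grasp_force': 0.0, 'grip_width': 0.08546274438032574}
```

View pics/top.png

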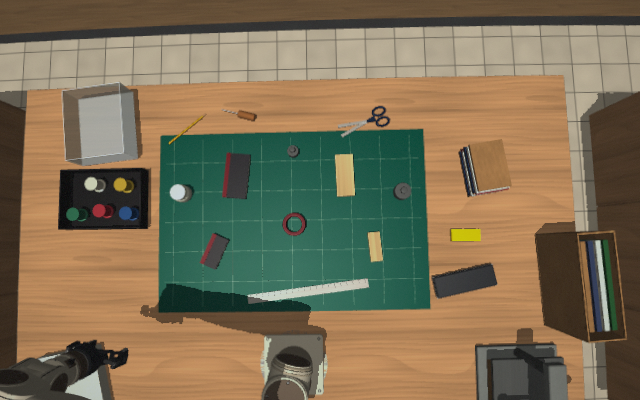

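View pics/side.png

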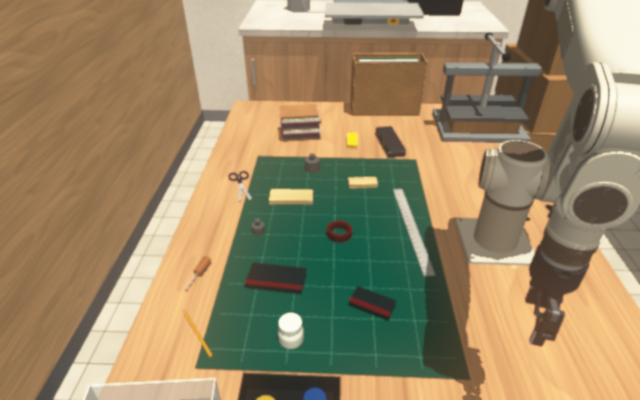

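Top view: books at (236,176) and (215,251), boards at (345,175) and (375,247), weights at (402,191) large and (293,151) small, tape (294,223), jar (181,192).
The small board has two candidates: the bare wood slab at (375,247) and the yellow block at (465,235). The wood slab on the mat fits, because the yellow look-alike is excluded. I'll confirm this in a crop.

Run:
```python
from h import *
im=bot.camera('top'); C=cam('top')
save('crop',cv2.resize(im[130:290,160:490],None,fx=2.4,fy=2.4,interpolation=cv2.INTER_CUBIC))
for t,z in [('book_large_top',.021),('book_small_top',.021),('board_large_mid',.021),('board_small_mid',.021),('weight_large_mid',.03),('weight_small_mid',.025),('glue_jar',.06),('tape_roll',.027)]:
    for d in bot.outline_of('top',t)[:3]:
        ys,xs=np.nonzero(d['region']); P=toz(C,np.c_[xs,ys],z)[:,:2]
        r=cv2.minAreaRect((P*1000).astype(np.float32))
        print(t,round(d['score'],2),np.round(d['extent']),np.round(P.mean(0),3),np.round(r[0]),np.round(r[1]),round(r[2],1))
```

```text
Traceback (most recent call last):
  File "h.py", line 17, in toz
    o,v=ray(C,px); return o+v*((z-o[2])/v[:,2])[:,None]
        ~~~^^^^^^
  File "h.py", line 14, in ray
    v=np.c_[u[:,0],-u[:,1],-np.ones(len(u))]@r.T
      ~~~~~~~~~~~~~~~~~~~~~~~~~~~~~~~~~~~~~~^~~~
ValueError: matmul: Input operand 1 has a mismatch in its core dimension 0, with gufunc signature (n?,k),(k,m?)->(n?,m?) (size 4 is different from 3)
```

View pics/crop.png

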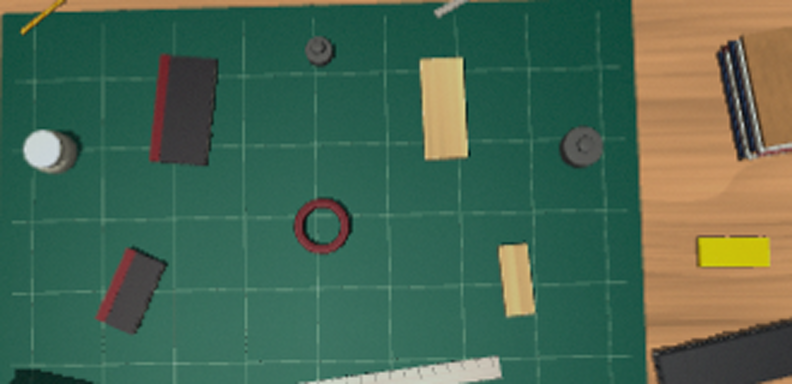

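The crop confirms that the bare plywood slab at crop (517,280) is the small board and the yellow block at crop (734,252) is the decoy. The calibration "rotation" is a quaternion, so I'll fix that in the helper.

```bash
sed -i "s/np.array(c\['rotation'\])/R.from_quat(c['rotation']).as_matrix()/" h.py
python3 - <<'E'
from h import *
im=bot.camera('top'); C=cam('top')
for t,z in [('book_large_top',.021),('book_small_top',.021),('board_large_mid',.021),('board_small_mid',.021),('weight_large_mid',.03),('weight_small_mid',.025),('glue_jar',.06),('tape_roll',.027)]:
    for d in bot.outline_of('top',t)[:3]:
        ys,xs=np.nonzero(d['region']); P=toz(C,np.c_[xs,ys],z)[:,:2]
        r=cv2.minAreaRect((P*1000).astype(np.float32))
        print(t,round(d['score'],2),np.round(d['extent']),np.round(P.mean(0),3),np.round(r[0]),np.round(r[1]),round(r[2],1))
E
```

```text
book_large_top 0.86 [239. 175.  28.  48.] [0.623 0.183] [622. 183.] [ 85. 155.] 84.9
book_small_top 0.93 [216. 252.  24.  36.] [0.375 0.256] [374. 258.] [ 62. 110.] 65.5
board_large_mid 0.74 [344. 175.  18.  44.] [ 0.616 -0.179] [ 617. -179.] [140.  60.] 1.4
board_small_mid 0.69 [463. 236.  29.  11.] [ 0.41  -0.568] [ 410. -568.] [99. 36.] 88.7
board_small_mid 0.6 [377. 246.  17.  32.] [ 0.378 -0.272] [ 379. -272.] [98. 42.] 4.7
weight_large_mid 0.8 [399. 192.  20.  14.] [ 0.557 -0.365] [ 557. -365.] [51. 59.] 25.3
weight_small_mid 0.7 [296. 154.  10.  12.] [ 0.699 -0.008] [698.  -9.] [38. 36.] 44.3
glue_jar 0.53 [178. 195.  22.  17.] [0.565 0.359] [566. 360.] [70. 52.] 88.8
tape_roll 0.6 [294. 222.  20.  27.] [ 0.458 -0.008] [458.  -9.] [72. 75.] 89.0
```

```bash
cat >> h.py <<'E'
def plan(p,yaw):
    """yaw: world direction (deg) of tool y; tool straight down"""
    o=bot.get_obs(); r=R.from_quat(o['tool_rot'])
    best=None
    for yw in (yaw,yaw+180):
        a=np.radians(yw); y=np.array([np.cos(a),np.sin(a),0]); z=np.array([0,0,-1.]); x=np.cross(y,z)
        w=(r.inv()*R.from_matrix(np.c_[x,y,z])).as_rotvec(degrees=True)/5
        if best is None or np.linalg.norm(w)<np.linalg.norm(best): best=w
    d=r.inv().apply(np.array(p)-o['eef_pos'])/.05
    print('plan d',d.round(2),'w',best.round(2),'t',round(o['clock'],1),'j6',o['joint_pos'][5].round(2))
def find(camn,t,z,near=None,crop=True):
    C=cam(camn); bot.camera(camn); out=[]
    for d in bot.outline_of(camn,t):
        ys,xs=np.nonzero(d['region']); P=toz(C,np.c_[xs,ys],z)[:,:2]
        r=cv2.minAreaRect((P*1000).astype(np.float32)); a=r[2] if r[1][0]>r[1][1] else r[2]+90
        out.append((P.mean(0),a))
        print(t,round(d['score'],2),'mean',P.mean(0).round(4),'rect',np.round(r[0],1),np.round(r[1],1),'long axis',round((a+90)%180-90,1), 'px',np.round(d['extent']))
    return out
E
python3 - <<'E'
from h import *
plan([.617,-.179,.16],91.4); print(bot.tip_extent)
E
```

```text
plan d [-12.84 -10.57   1.65] w [-0. -0. -3.] t 1.4 j6 1.57
0.011
```

Emit:
drive_tool:
  rows:
    - {"dx":-1,"dy":-0.8,"dz":0,"wz":-1}
    - {"dx":-2,"dy":-1.6,"dz":0,"wz":-2}
    - {"dx":-12.84,"dy":-10.57,"dz":1.65,"wz":-3}
    - {"dx":-12.84,"dy":-10.57,"dz":1.65,"wz":-3}
    - {"dx":-12.84,"dy":-10.57,"dz":1.65,"wz":-3}
    - {"dx":-12.84,"dy":-10.57,"dz":1.65,"wz":-3}
    - {"dx":-12.84,"dy":-10.57,"dz":1.65,"wz":-3}
    - {"dx":-12.84,"dy":-10.57,"dz":1.65,"wz":-3}
    - {"dx":-12.84,"dy":-10.57,"dz":1.65,"wz":-3}
    - {"dx":-12.84,"dy":-10.57,"dz":1.65,"wz":-3}
    - {"dx":-12.84,"dy":-10.57,"dz":1.65,"wz":-3}
    - {"dx":-12.84,"dy":-10.57,"dz":1.65,"wz":-3}
    - {"dx":-12.84,"dy":-10.57,"dz":1.65,"wz":-3}
    - {"dx":-12.84,"dy":-10.57,"dz":1.65,"wz":-3}
    - {"dx":-12.84,"dy":-10.57,"dz":1.65,"wz":-3}
    - {"dx":-12.84,"dy":-10.57,"dz":1.65,"wz":-3}
    - {"dx":-12.84,"dy":-10.57,"dz":1.65,"wz":-3}
    - {"dx":-12.84,"dy":-10.57,"dz":1.65,"wz":-3}
    - {"dx":-12.84,"dy":-10.57,"dz":1.65,"wz":-3}
    - {"dx":-12.84,"dy":-10.57,"dz":1.65,"wz":-3}

```text
invalid input at $.rows[0]: expected keys dx, dy, dz, wx, wy, wz, hand
```

Emit:
drive_tool:
  rows:
    - {"dx":-1,"dy":-0.8,"dz":0,"wx":0,"wy":0,"wz":-1,"hand":85}
    - {"dx":-2,"dy":-1.6,"dz":0,"wx":0,"wy":0,"wz":-2,"hand":85}
    - {"dx":-12.84,"dy":-10.57,"dz":1.65,"wx":0,"wy":0,"wz":-3,"hand":85}
    - {"dx":-12.84,"dy":-10.57,"dz":1.65,"wx":0,"wy":0,"wz":-3,"hand":85}
    - {"dx":-12.84,"dy":-10.57,"dz":1.65,"wx":0,"wy":0,"wz":-3,"hand":85}
    - {"dx":-12.84,"dy":-10.57,"dz":1.65,"wx":0,"wy":0,"wz":-3,"hand":85}
    - {"dx":-12.84,"dy":-10.57,"dz":1.65,"wx":0,"wy":0,"wz":-3,"hand":85}
    - {"dx":-12.84,"dy":-10.57,"dz":1.65,"wx":0,"wy":0,"wz":-3,"hand":85}
    - {"dx":-12.84,"dy":-10.57,"dz":1.65,"wx":0,"wy":0,"wz":-3,"hand":85}
    - {"dx":-12.84,"dy":-10.57,"dz":1.65,"wx":0,"wy":0,"wz":-3,"hand":85}
    - {"dx":-12.84,"dy":-10.57,"dz":1.65,"wx":0,"wy":0,"wz":-3,"hand":85}
    - {"dx":-12.84,"dy":-10.57,"dz":1.65,"wx":0,"wy":0,"wz":-3,"hand":85}
    - {"dx":-12.84,"dy":-10.57,"dz":1.65,"wx":0,"wy":0,"wz":-3,"hand":85}
    - {"dx":-12.84,"dy":-10.57,"dz":1.65,"wx":0,"wy":0,"wz":-3,"hand":85}
    - {"dx":-12.84,"dy":-10.57,"dz":1.65,"wx":0,"wy":0,"wz":-3,"hand":85}
    - {"dx":-12.84,"dy":-10.57,"dz":1.65,"wx":0,"wy":0,"wz":-3,"hand":85}
    - {"dx":-12.84,"dy":-10.57,"dz":1.65,"wx":0,"wy":0,"wz":-3,"hand":85}
    - {"dx":-12.84,"dy":-10.57,"dz":1.65,"wx":0,"wy":0,"wz":-3,"hand":85}
    - {"dx":-12.84,"dy":-10.57,"dz":1.65,"wx":0,"wy":0,"wz":-3,"hand":85}
    - {"dx":-12.84,"dy":-10.57,"dz":1.65,"wx":0,"wy":0,"wz":-3,"hand":85}

```text
clock: 3.45
eef_pos: [0.6166, -0.178, 0.1598]
tool_rot: [-0.012, 1.0, 0.0, -0.0]
ft_force: [-0.3, 0.8, 0.3]
grip_width: 0.0854
grasp_force: 0.0
```

Run:
```python
from h import *
o=bot.get_obs(); print(o['eef_pos'],o['joint_pos'].round(2))
find('wrist','board_large_mid',.021); save('w1',bot.camera('wrist'))
plan([.617,-.179,.16],91.4)
```

```text
[ 0.61660457 -0.17802373  0.15982693] [-0.28  0.57  0.28  1.28  0.   -0.31]
board_large_mid 0.96 mean [ 0.6103 -0.1803] rect [ 615.  -180.2] [138.5  59.7] long axis 1.7 px [315. 187.  67. 145.]
plan d [ 0.   -0.03  0.01] w [-0.    0.01  0.01] t 3.6 j6 -0.31
```

View pics/w1.png

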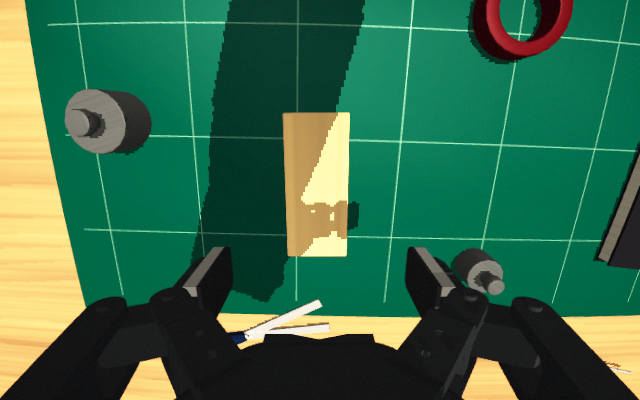

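Board (317,184) is clear, the large weight is at (110,120), and the fingers straddle the board. Descend.

Emit:
drive_tool:
  rows:
    - {"dx":0.04,"dy":-0.03,"dz":0.5,"wx":0,"wy":0,"wz":0,"hand":85}
    - {"dx":0.04,"dy":-0.03,"dz":1.2,"wx":0,"wy":0,"wz":0,"hand":85}
    - {"dx":0.04,"dy":-0.03,"dz":1.9,"wx":0,"wy":0,"wz":0,"hand":85}
    - {"dx":0.04,"dy":-0.03,"dz":2.4,"wx":0,"wy":0,"wz":0,"hand":85}
    - {"dx":0.04,"dy":-0.03,"dz":2.7,"wx":0,"wy":0,"wz":0,"hand":85}
    - {"dx":0.04,"dy":-0.03,"dz":2.88,"wx":0,"wy":0,"wz":0,"hand":85}
    - {"dx":0.04,"dy":-0.03,"dz":2.88,"wx":0,"wy":0,"wz":0,"hand":85}
    - {"dx":0.04,"dy":-0.03,"dz":2.88,"wx":0,"wy":0,"wz":0,"hand":50}
    - {"dx":0.04,"dy":-0.03,"dz":2.88,"wx":0,"wy":0,"wz":0,"hand":50}
    - {"dx":0.04,"dy":-0.03,"dz":2.88,"wx":0,"wy":0,"wz":0,"hand":50}
    - {"dx":0.04,"dy":-0.03,"dz":2.88,"wx":0,"wy":0,"wz":0,"hand":50}
    - {"dx":0.04,"dy":-0.03,"dz":2.88,"wx":0,"wy":0,"wz":0,"hand":50}
    - {"dx":0.04,"dy":-0.03,"dz":2.88,"wx":0,"wy":0,"wz":0,"hand":50}
    - {"dx":0.04,"dy":-0.03,"dz":2.88,"wx":0,"wy":0,"wz":0,"hand":50}
    - {"dx":0.04,"dy":-0.03,"dz":2.88,"wx":0,"wy":0,"wz":0,"hand":50}

```text
clock: 5.1
eef_pos: [0.6168, -0.1809, 0.018]
tool_rot: [-0.012, 1.0, -0.0, 0.002]
ft_force: [-1.2, -0.4, 6.0]
grip_width: 0.0585
grasp_force: 66.1
```

Emit:
drive_tool:
  rows:
    - {"dx":0,"dy":0,"dz":-0.2,"wx":0,"wy":0,"wz":0,"hand":50}
    - {"dx":0,"dy":0,"dz":-0.6,"wx":0,"wy":0,"wz":0,"hand":50}
    - {"dx":0,"dy":0,"dz":-1.2,"wx":0,"wy":0,"wz":0,"hand":50}
    - {"dx":0,"dy":0,"dz":-1.8,"wx":0,"wy":0,"wz":0,"hand":50}
    - {"dx":0,"dy":0.4,"dz":-2.4,"wx":0,"wy":0,"wz":0,"hand":50}
    - {"dx":0,"dy":0.9,"dz":-2.9,"wx":0,"wy":0,"wz":0,"hand":50}
    - {"dx":0,"dy":1.5,"dz":-3.2,"wx":0,"wy":0,"wz":0,"hand":50}
    - {"dx":0,"dy":2.1,"dz":-3.2,"wx":0,"wy":0,"wz":0,"hand":50}
    - {"dx":0,"dy":2.7,"dz":-3.2,"wx":0,"wy":0,"wz":0,"hand":50}
    - {"dx":0,"dy":3.3,"dz":-3.2,"wx":0,"wy":0,"wz":0,"hand":50}
    - {"dx":0,"dy":3.7,"dz":-3.2,"wx":0,"wy":0,"wz":0,"hand":50}
    - {"dx":0,"dy":4.0,"dz":-3.2,"wx":0,"wy":0,"wz":0,"hand":50}
    - {"dx":0,"dy":4.0,"dz":-3.2,"wx":0,"wy":0,"wz":0,"hand":50}
    - {"dx":0,"dy":4.0,"dz":-3.2,"wx":0,"wy":0,"wz":0,"hand":50}

```text
clock: 6.5
eef_pos: [0.6104, 0.0191, 0.1759]
tool_rot: [-0.012, 1.0, -0.0, -0.0]
ft_force: [0.3, 0.3, -0.7]
grip_width: 0.0581
grasp_force: 65.3
```

Run:
```python
from h import *
o=bot.get_obs(); print(o['eef_pos'],o['joint_pos'].round(2),o['grasp_force'],o['grip_width'])
for _ in range(2): find('wrist','book_large_top',.021)
for t,z in [('weight_small_mid',.033),('tape_roll',.027),('board_large_mid',.17)]: find('wrist',t,z)
save('w2',bot.camera('wrist'))
```

```text
[0.61042584 0.01906297 0.1758777 ] [ 0.03  0.49  0.2   1.28 -0.    0.01] 65.30514478683472 0.05805889485223088
book_large_top 0.88 mean [0.6162 0.1793] rect [621.1 179.4] [ 87.2 151.1] long axis -6.3 px [480. 194. 116. 148.]
book_large_top 0.81 mean [0.6161 0.1793] rect [621.4 179.1] [ 87.2 151.1] long axis -6.1 px [481. 194. 116. 147.]
book_large_top 0.44 mean [0.5674 0.3354] rect [569.8 334. ] [55.6 23.7] long axis 17.8 px [630. 153.  20.  53.]
tape_roll 0.75 mean [ 0.4731 -0.0075] rect [472.2  -7.9] [49.2 74. ] long axis -89.0 px [292.  32.  87.  64.]
board_large_mid 0.72 mean [0.5927 0.0181] rect [600.8  18.3] [121.8  63.8] long axis 1.4 px [320. 226. 142. 226.]
```

View pics/w2.png

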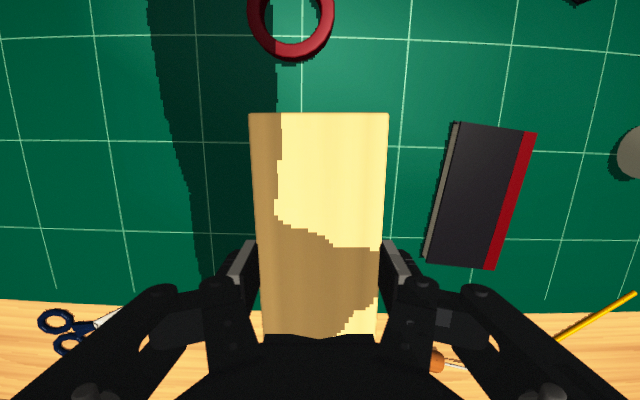

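Held board: near corners at (249,113) and (389,113). Book top cover: corners at about (460,122), (536,133), (494,270) and (428,263).

Run:
```python
from h import *
C=cam('wrist'); o=bot.get_obs()
P=toz(C,[[460,122],[536,133],[494,270],[428,263]],.021)[:,:2]; print(P.round(4),P.mean(0).round(4)); e=P[0]+P[1]-P[2]-P[3]; print(np.degrees(np.arctan2(e[1],e[0]))%180,np.linalg.norm(e)/2, np.linalg.norm(P[0]-P[1]),np.linalg.norm(P[2]-P[3]))
B=toz(C,[[249,113],[389,113]],o['eef_pos'][2]+.003)[:,:2]; print(B.round(4),o['eef_pos'])
```

```text
[[0.544  0.1516]
 [0.5515 0.2289]
 [0.7001 0.2147]
 [0.6923 0.1393]] [0.622  0.1836]
174.89458496179518 0.14907847898718785 0.07771508787974633 0.07574315500119129
[[ 0.5407 -0.0119]
 [ 0.5394  0.0468]] [0.61048621 0.01921329 0.17582004]
```

Run:
```python
from h import *
plan([.622,.1836,.08],84.9);plan([.622,.1836,.037],84.9)
```

```text
plan d [-0.31  3.28  1.92] w [-0.    0.    1.29] t 7.0 j6 0.01
plan d [-0.31  3.28  2.78] w [-0.    0.    1.29] t 7.0 j6 0.01
```

Emit:
drive_tool:
  rows:
    - {"dx":-0.1,"dy":0.3,"dz":0,"wx":0,"wy":0,"wz":0.4,"hand":50}
    - {"dx":-0.2,"dy":0.9,"dz":0,"wx":0,"wy":0,"wz":0.8,"hand":50}
    - {"dx":-0.31,"dy":1.6,"dz":0.1,"wx":0,"wy":0,"wz":1.29,"hand":50}
    - {"dx":-0.31,"dy":2.3,"dz":0.4,"wx":0,"wy":0,"wz":1.29,"hand":50}
    - {"dx":-0.31,"dy":2.8,"dz":0.8,"wx":0,"wy":0,"wz":1.29,"hand":50}
    - {"dx":-0.31,"dy":3.15,"dz":1.3,"wx":0,"wy":0,"wz":1.29,"hand":50}
    - {"dx":-0.31,"dy":3.28,"dz":1.7,"wx":0,"wy":0,"wz":1.29,"hand":50}
    - {"dx":-0.31,"dy":3.28,"dz":2.1,"wx":0,"wy":0,"wz":1.29,"hand":50}
    - {"dx":-0.31,"dy":3.28,"dz":2.35,"wx":0,"wy":0,"wz":1.29,"hand":50}
    - {"dx":-0.31,"dy":3.28,"dz":2.35,"wx":0,"wy":0,"wz":1.29,"hand":50}
    - {"dx":-0.31,"dy":3.28,"dz":2.35,"wx":0,"wy":0,"wz":1.29,"hand":50}

```text
clock: 8.15
eef_pos: [0.6223, 0.1836, 0.0587]
tool_rot: [0.045, 0.999, 0.0, 0.0]
ft_force: [0.2, 0.1, -0.2]
grip_width: 0.0583
grasp_force: 65.3
```

Run:
```python
from h import *
save('w3',bot.camera('wrist')); plan([.622,.1836,.037],84.9); print(bot.get_obs()['eef_pos'])
```

```text
plan d [ 0.02 -0.    0.45] w [ 0.01  0.02 -0.  ] t 8.2 j6 0.38
[0.62291571 0.18368063 0.05948515]
```

View pics/w3.png

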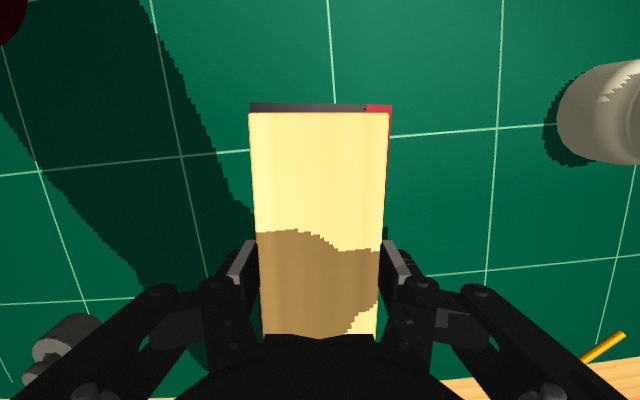

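The board is in line with the cover, with even margins (book edge columns 249–392, board 249–389). Lower and release.

Emit:
drive_tool:
  rows:
    - {"dx":0.02,"dy":0,"dz":0.15,"wx":0,"wy":0,"wz":0,"hand":50}
    - {"dx":0.02,"dy":0,"dz":0.28,"wx":0,"wy":0,"wz":0,"hand":50}
    - {"dx":0.02,"dy":0,"dz":0.36,"wx":0,"wy":0,"wz":0,"hand":50}
    - {"dx":0.02,"dy":0,"dz":0.42,"wx":0,"wy":0,"wz":0,"hand":50}
    - {"dx":0.02,"dy":0,"dz":0.45,"wx":0,"wy":0,"wz":0,"hand":50}
    - {"dx":0.02,"dy":0,"dz":0.45,"wx":0,"wy":0,"wz":0,"hand":50}
    - {"dx":0.02,"dy":0,"dz":0.45,"wx":0,"wy":0,"wz":0,"hand":50}

```text
clock: 8.9
eef_pos: [0.621, 0.1839, 0.0361]
tool_rot: [0.044, 0.999, -0.0, 0.0]
ft_force: [-1.6, -0.2, 1.2]
grip_width: 0.0581
grasp_force: 65.5
```

Emit:
drive_tool:
  rows:
    - {"dx":0,"dy":0,"dz":0,"wx":0,"wy":0,"wz":0,"hand":62}
    - {"dx":0,"dy":0,"dz":0,"wx":0,"wy":0,"wz":0,"hand":80}
    - {"dx":0,"dy":0,"dz":0,"wx":0,"wy":0,"wz":0,"hand":80}
    - {"dx":0,"dy":0,"dz":0,"wx":0,"wy":0,"wz":0,"hand":80}
    - {"dx":0,"dy":0,"dz":0,"wx":0,"wy":0,"wz":0,"hand":80}
    - {"dx":0,"dy":0,"dz":-0.3,"wx":0,"wy":0,"wz":0,"hand":85}
    - {"dx":0,"dy":0,"dz":-0.9,"wx":0,"wy":0,"wz":0,"hand":85}
    - {"dx":0,"dy":0,"dz":-1.7,"wx":0,"wy":0,"wz":0,"hand":85}
    - {"dx":0,"dy":0,"dz":-2.5,"wx":0,"wy":0,"wz":0,"hand":85}
    - {"dx":0,"dy":0,"dz":-2.5,"wx":0,"wy":0,"wz":0,"hand":85}
    - {"dx":0,"dy":0,"dz":-2.5,"wx":0,"wy":0,"wz":0,"hand":85}

```text
clock: 10.0
eef_pos: [0.6219, 0.1841, 0.1625]
tool_rot: [0.044, 0.999, 0.001, 0.002]
ft_force: [0.3, 0.9, -0.9]
grip_width: 0.0846
grasp_force: 0.0
```

Run:
```python
from h import *
find('wrist','board_large_mid',.039); find('wrist','book_large_top',.021)
plan([.379,-.272,.16],94.7); print(bot.get_obs()['eef_pos'])
```

```text
board_large_mid 0.81 mean [0.6142 0.1843] rect [619.3 184. ] [ 61.8 138.9] long axis -5.4 px [319. 189.  72. 152.]
book_large_top 0.91 mean [0.6091 0.1839] rect [621.6 183.4] [ 79.  150.5] long axis -5.8 px [321. 187.  88. 156.]
plan d [ 3.99 -9.5   0.  ] w [-0.01 -0.04 -1.95] t 10.2 j6 0.38
[0.61983418 0.18355488 0.15872475]
```

Emit:
drive_tool:
  rows:
    - {"dx":0.3,"dy":-0.7,"dz":0,"wx":0,"wy":0,"wz":-0.5,"hand":85}
    - {"dx":0.65,"dy":-1.5,"dz":0,"wx":0,"wy":0,"wz":-1,"hand":85}
    - {"dx":1.0,"dy":-2.4,"dz":0,"wx":0,"wy":0,"wz":-1.95,"hand":85}
    - {"dx":1.4,"dy":-3.3,"dz":0,"wx":0,"wy":0,"wz":-1.95,"hand":85}
    - {"dx":1.8,"dy":-4.2,"dz":0,"wx":0,"wy":0,"wz":-1.95,"hand":85}
    - {"dx":2.2,"dy":-5.1,"dz":0,"wx":0,"wy":0,"wz":-1.95,"hand":85}
    - {"dx":2.6,"dy":-6.0,"dz":0,"wx":0,"wy":0,"wz":-1.95,"hand":85}
    - {"dx":3.0,"dy":-6.9,"dz":0,"wx":0,"wy":0,"wz":-1.95,"hand":85}
    - {"dx":3.4,"dy":-7.8,"dz":0,"wx":0,"wy":0,"wz":-1.95,"hand":85}
    - {"dx":3.7,"dy":-8.7,"dz":0,"wx":0,"wy":0,"wz":-1.95,"hand":85}
    - {"dx":3.99,"dy":-9.5,"dz":0,"wx":0,"wy":0,"wz":-1.95,"hand":85}
    - {"dx":3.99,"dy":-9.5,"dz":0,"wx":0,"wy":0,"wz":-1.95,"hand":85}
    - {"dx":3.99,"dy":-9.5,"dz":0,"wx":0,"wy":0,"wz":-1.95,"hand":85}

```text
clock: 11.5
eef_pos: [0.3791, -0.2719, 0.1597]
tool_rot: [-0.039, 0.999, 0.001, -0.001]
ft_force: [-0.0, 0.1, -0.6]
grip_width: 0.085
grasp_force: 0.0
```

Run:
```python
from h import *
f=find('wrist','board_small_mid',.021)
im=bot.camera('wrist')
plan([.379,-.272,.15],94.7); print(bot.get_obs()['eef_pos'], im[200:260:30,300:340:20].tolist())
```

```text
board_small_mid 0.81 mean [ 0.4047 -0.5483] rect [ 404.9 -550.5] [86.3 44.8] long axis 87.9 px [ 40. 196.  81.  53.]
board_small_mid 0.67 mean [ 0.3732 -0.2739] rect [ 375.5 -273.7] [96.3 39.7] long axis 5.1 px [317. 186.  48. 104.]
plan d [ 0.03 -0.03  0.2 ] w [ 0.01 -0.01  0.01] t 11.7 j6 -0.7
[ 0.3804215  -0.27043093  0.16023127] [[[187, 149, 87], [205, 164, 95]], [[187, 149, 85], [202, 162, 92]]]
```

Emit:
drive_tool:
  rows:
    - {"dx":0.06,"dy":-0.03,"dz":0.5,"wx":0,"wy":0,"wz":0,"hand":80}
    - {"dx":0.06,"dy":-0.03,"dz":1.2,"wx":0,"wy":0,"wz":0,"hand":70}
    - {"dx":0.06,"dy":-0.03,"dz":1.9,"wx":0,"wy":0,"wz":0,"hand":65}
    - {"dx":0.06,"dy":-0.03,"dz":2.4,"wx":0,"wy":0,"wz":0,"hand":65}
    - {"dx":0.06,"dy":-0.03,"dz":2.7,"wx":0,"wy":0,"wz":0,"hand":65}
    - {"dx":0.06,"dy":-0.03,"dz":2.84,"wx":0,"wy":0,"wz":0,"hand":65}
    - {"dx":0.06,"dy":-0.03,"dz":2.84,"wx":0,"wy":0,"wz":0,"hand":65}
    - {"dx":0.06,"dy":-0.03,"dz":2.84,"wx":0,"wy":0,"wz":0,"hand":30}
    - {"dx":0.06,"dy":-0.03,"dz":2.84,"wx":0,"wy":0,"wz":0,"hand":30}
    - {"dx":0.06,"dy":-0.03,"dz":2.84,"wx":0,"wy":0,"wz":0,"hand":30}
    - {"dx":0.06,"dy":-0.03,"dz":2.84,"wx":0,"wy":0,"wz":0,"hand":30}
    - {"dx":0.06,"dy":-0.03,"dz":2.84,"wx":0,"wy":0,"wz":0,"hand":30}
    - {"dx":0.06,"dy":-0.03,"dz":2.84,"wx":0,"wy":0,"wz":0,"hand":30}
    - {"dx":0.06,"dy":-0.03,"dz":2.84,"wx":0,"wy":0,"wz":0,"hand":30}
    - {"dx":0.06,"dy":-0.03,"dz":2.84,"wx":0,"wy":0,"wz":0,"hand":30}

```text
clock: 13.15
eef_pos: [0.3786, -0.2739, 0.0202]
tool_rot: [-0.041, 0.999, -0.001, 0.001]
ft_force: [0.7, 1.3, 6.7]
grip_width: 0.0381
grasp_force: 61.0
```

Emit:
drive_tool:
  rows:
    - {"dx":0,"dy":0,"dz":-0.2,"wx":0,"wy":0,"wz":0,"hand":30}
    - {"dx":0,"dy":0,"dz":-0.6,"wx":0,"wy":0,"wz":0,"hand":30}
    - {"dx":0,"dy":0,"dz":-1.2,"wx":0,"wy":0,"wz":0,"hand":30}
    - {"dx":0,"dy":0.1,"dz":-1.8,"wx":0,"wy":0,"wz":0,"hand":30}
    - {"dx":-0.1,"dy":0.5,"dz":-2.4,"wx":0,"wy":0,"wz":0,"hand":30}
    - {"dx":-0.2,"dy":1.1,"dz":-2.9,"wx":0,"wy":0,"wz":0.5,"hand":30}
    - {"dx":-0.3,"dy":1.8,"dz":-3.1,"wx":0,"wy":0,"wz":1.2,"hand":30}
    - {"dx":-0.4,"dy":2.6,"dz":-3.1,"wx":0,"wy":0,"wz":2,"hand":30}
    - {"dx":-0.5,"dy":3.4,"dz":-3.1,"wx":0,"wy":0,"wz":2.8,"hand":30}
    - {"dx":-0.6,"dy":4.2,"dz":-3.1,"wx":0,"wy":0,"wz":3.6,"hand":30}
    - {"dx":-0.7,"dy":5.0,"dz":-3.1,"wx":0,"wy":0,"wz":4.4,"hand":30}
    - {"dx":-0.75,"dy":5.8,"dz":-3.1,"wx":0,"wy":0,"wz":5.1,"hand":30}
    - {"dx":-0.8,"dy":6.5,"dz":-3.1,"wx":0,"wy":0,"wz":5.84,"hand":30}
    - {"dx":-0.82,"dy":7.1,"dz":-3.1,"wx":0,"wy":0,"wz":5.84,"hand":30}
    - {"dx":-0.82,"dy":7.44,"dz":-3.1,"wx":0,"wy":0,"wz":5.84,"hand":30}
    - {"dx":-0.82,"dy":7.44,"dz":-3.1,"wx":0,"wy":0,"wz":5.84,"hand":30}
    - {"dx":-0.82,"dy":7.44,"dz":-3.1,"wx":0,"wy":0,"wz":5.84,"hand":30}

```text
clock: 14.85
eef_pos: [0.3877, 0.1006, 0.1741]
tool_rot: [0.212, 0.977, -0.0, 0.0]
ft_force: [-0.4, -0.0, -0.7]
grip_width: 0.0383
grasp_force: 60.4
```

Run:
```python
from h import *
o=bot.get_obs(); print(o['eef_pos'],o['joint_pos'].round(2),o['grasp_force'],o['grip_width'])
find('wrist','book_small_top',.021)
find('wrist','board_small_mid',o['eef_pos'][2]+.001)
save('w4',bot.camera('wrist'))
```

```text
[0.38774766 0.10061808 0.1741306 ] [ 0.25  0.09 -0.36  1.12 -0.    0.68] 60.35171627998352 0.03828542634702162
book_small_top 0.71 mean [0.3679 0.2553] rect [370.  254.5] [ 64.5 108.2] long axis -25.5 px [466. 101.  82. 121.]
board_small_mid 0.97 mean [0.3801 0.1033] rect [384.9 101.1] [40.4 96.8] long axis -24.6 px [319. 248.  90. 186.]
```

View pics/w4.png

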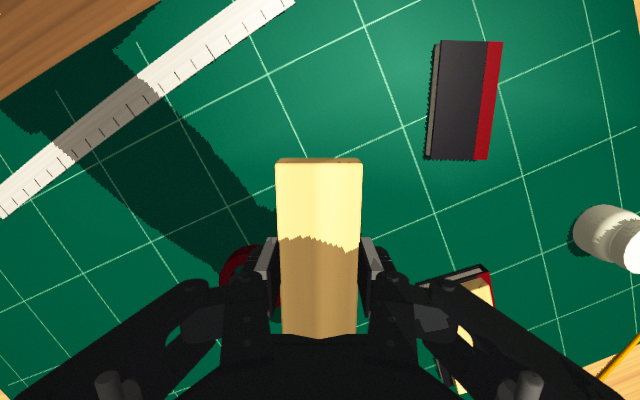

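Held board: top-face near corners at (276,164) and (363,164). Small book cover: corners at (440,40), (502,42), (487,160) and (430,159).

Run:
```python
from h import *
C=cam('wrist'); o=bot.get_obs()
P=toz(C,[[440,40],[502,42],[487,160],[430,159]],.021)[:,:2]; c=P.mean(0); print(P.round(4),c.round(4)); e=P[2]+P[3]-P[0]-P[1]; a=np.degrees(np.arctan2(e[1],e[0])); print(a,np.linalg.norm(e)/2, np.linalg.norm(P[0]-P[1]),np.linalg.norm(P[2]-P[3]))
B=toz(C,[[276,164],[363,164]],o['eef_pos'][2]+.001)[:,:2]; b=B[1]-B[0]; ab=np.degrees(np.arctan2(b[1],b[0]))-90
u=np.array([np.cos(np.radians(ab)),np.sin(np.radians(ab))]); bc=B.mean(0)+.048*u; print(np.linalg.norm(b),ab,bc,o['eef_pos'])
off=o['eef_pos'][:2]-bc; print(off)
plan([*(c+off),.06],90+a)
```

```text
[[0.3109 0.2529]
 [0.3347 0.3042]
 [0.4315 0.2609]
 [0.4072 0.2096]] [0.3711 0.2569]
-24.172999805408036 0.10586605521306847 0.05653487344996833 0.056752958412202466
0.03864159543465117 -24.650508157594928 [0.38768223 0.10029257] [0.38800511 0.09991699 0.17387401]
[ 0.00032288 -0.00037558]
plan d [1.61 2.71 2.28] w [-0.    0.   -0.09] t 15.1 j6 0.68
```

Emit:
drive_tool:
  rows:
    - {"dx":0.2,"dy":0.35,"dz":0,"wx":0,"wy":0,"wz":0,"hand":30}
    - {"dx":0.55,"dy":0.95,"dz":0,"wx":0,"wy":0,"wz":0,"hand":30}
    - {"dx":0.95,"dy":1.6,"dz":0.2,"wx":0,"wy":0,"wz":0,"hand":30}
    - {"dx":1.3,"dy":2.2,"dz":0.6,"wx":0,"wy":0,"wz":0,"hand":30}
    - {"dx":1.5,"dy":2.55,"dz":1.1,"wx":0,"wy":0,"wz":0,"hand":30}
    - {"dx":1.61,"dy":2.71,"dz":1.6,"wx":0,"wy":0,"wz":-0.09,"hand":30}
    - {"dx":1.61,"dy":2.71,"dz":2.1,"wx":0,"wy":0,"wz":-0.09,"hand":30}
    - {"dx":1.61,"dy":2.71,"dz":2.35,"wx":0,"wy":0,"wz":-0.09,"hand":30}
    - {"dx":1.61,"dy":2.71,"dz":2.5,"wx":0,"wy":0,"wz":-0.09,"hand":30}
    - {"dx":1.61,"dy":2.71,"dz":2.6,"wx":0,"wy":0,"wz":-0.09,"hand":30}
    - {"dx":1.61,"dy":2.71,"dz":2.66,"wx":0,"wy":0,"wz":-0.09,"hand":30}
    - {"dx":1.61,"dy":2.71,"dz":2.7,"wx":0,"wy":0,"wz":-0.09,"hand":30}
    - {"dx":1.61,"dy":2.71,"dz":2.7,"wx":0,"wy":0,"wz":-0.09,"hand":30}
    - {"dx":1.61,"dy":2.71,"dz":2.7,"wx":0,"wy":0,"wz":-0.09,"hand":30}

```text
clock: 16.5
eef_pos: [0.3713, 0.2576, 0.0393]
tool_rot: [0.209, 0.978, 0.0, 0.0]
ft_force: [0.4, -0.9, 0.0]
grip_width: 0.0382
grasp_force: 60.4
```

Run:
```python
from h import *
save('w5',bot.camera('wrist')); plan([.3714,.2565,.038],65.8); o=bot.get_obs();print(o['eef_pos'],o['ft_force'])
```

```text
plan d [-0.01 -0.02  0.03] w [0.01 0.01 0.02] t 16.6 j6 1.03
[0.37131104 0.25764701 0.03927512] [-0.55234018 -0.42906635 -0.23360226]
```

View pics/w5.png

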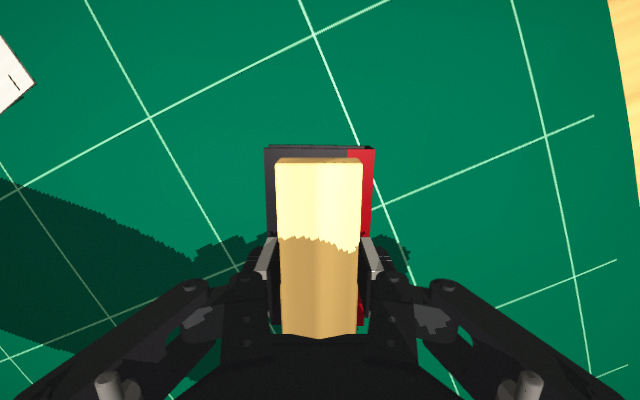

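The small board (276–363) is centred over the book (265–375). Final lowering, release and retreat.

Emit:
drive_tool:
  rows:
    - {"dx":0,"dy":0,"dz":0.02,"wx":0,"wy":0,"wz":0,"hand":30}
    - {"dx":0,"dy":0,"dz":0.03,"wx":0,"wy":0,"wz":0,"hand":30}
    - {"dx":0,"dy":0,"dz":0.03,"wx":0,"wy":0,"wz":0,"hand":30}
    - {"dx":0,"dy":0,"dz":0.03,"wx":0,"wy":0,"wz":0,"hand":42}
    - {"dx":0,"dy":0,"dz":0.03,"wx":0,"wy":0,"wz":0,"hand":65}
    - {"dx":0,"dy":0,"dz":0.03,"wx":0,"wy":0,"wz":0,"hand":65}
    - {"dx":0,"dy":0,"dz":0.03,"wx":0,"wy":0,"wz":0,"hand":65}
    - {"dx":0,"dy":0,"dz":0.03,"wx":0,"wy":0,"wz":0,"hand":65}
    - {"dx":0,"dy":0,"dz":-0.3,"wx":0,"wy":0,"wz":0,"hand":85}
    - {"dx":0,"dy":0,"dz":-0.9,"wx":0,"wy":0,"wz":0,"hand":85}
    - {"dx":0,"dy":0,"dz":-1.7,"wx":0,"wy":0,"wz":0,"hand":85}
    - {"dx":0,"dy":0,"dz":-2.5,"wx":0,"wy":0,"wz":0,"hand":85}
    - {"dx":0,"dy":0,"dz":-2.5,"wx":0,"wy":0,"wz":0,"hand":85}
    - {"dx":0,"dy":0,"dz":-2.5,"wx":0,"wy":0,"wz":0,"hand":85}

```text
clock: 17.95
eef_pos: [0.3716, 0.2578, 0.1646]
tool_rot: [0.209, 0.978, 0.001, 0.001]
ft_force: [-0.9, 0.2, -0.6]
grip_width: 0.0849
grasp_force: 0.0
```

Run:
```python
from h import *
find('wrist','board_small_mid',.039); find('wrist','book_small_top',.021)
plan([.697,-.009,.16],90); print(bot.get_obs()['eef_pos'])
```

```text
board_small_mid 0.64 mean [0.3669 0.2594] rect [369.  258.5] [39.8 96.4] long axis -23.9 px [317. 191.  46. 108.]
book_small_top 0.79 mean [0.3608 0.261 ] rect [369.9 257.8] [ 57.6 107.5] long axis -24.8 px [322. 187.  67. 111.]
plan d [-8.14 -2.18  0.04] w [-0.03 -0.03 -4.82] t 18.1 j6 1.03
[0.36992926 0.25670791 0.16220413]
```

Emit:
drive_tool:
  rows:
    - {"dx":-0.6,"dy":-0.15,"dz":0,"wx":0,"wy":0,"wz":-0.5,"hand":85}
    - {"dx":-1.4,"dy":-0.4,"dz":0,"wx":0,"wy":0,"wz":-1,"hand":85}
    - {"dx":-2.3,"dy":-0.6,"dz":0,"wx":0,"wy":0,"wz":-2,"hand":85}
    - {"dx":-3.2,"dy":-0.85,"dz":0,"wx":0,"wy":0,"wz":-3,"hand":85}
    - {"dx":-4.1,"dy":-1.1,"dz":0,"wx":0,"wy":0,"wz":-4,"hand":85}
    - {"dx":-5.0,"dy":-1.35,"dz":0,"wx":0,"wy":0,"wz":-4.82,"hand":85}
    - {"dx":-5.9,"dy":-1.6,"dz":0,"wx":0,"wy":0,"wz":-4.82,"hand":85}
    - {"dx":-6.8,"dy":-1.8,"dz":0,"wx":0,"wy":0,"wz":-4.82,"hand":85}
    - {"dx":-7.6,"dy":-2.05,"dz":0.02,"wx":0,"wy":0,"wz":-4.82,"hand":85}
    - {"dx":-8.14,"dy":-2.18,"dz":0.04,"wx":0,"wy":0,"wz":-4.82,"hand":85}
    - {"dx":-8.14,"dy":-2.18,"dz":0.04,"wx":0,"wy":0,"wz":-4.82,"hand":85}
    - {"dx":-8.14,"dy":-2.18,"dz":0.04,"wx":0,"wy":0,"wz":-4.82,"hand":85}

```text
clock: 19.35
eef_pos: [0.6972, -0.0086, 0.1591]
tool_rot: [0.0, 1.0, 0.0, -0.002]
ft_force: [-0.2, 0.1, 0.7]
grip_width: 0.085
grasp_force: 0.0
```

Run:
```python
from h import *
f=find('wrist','weight_small_mid',.033); C=cam('wrist'); save('w6',bot.camera('wrist'))
d=bot.outline_of('wrist','weight_small_mid')[0]['region']
# fit silhouette of the two-cylinder model by IoU over (x,y)
from scipy.optimize import minimize
t=np.linspace(0,2*np.pi,60)
def mask(xy,H,Rb,Hb,Rk,Hn):
    m=np.zeros((400,640),np.uint8)
    for r,z0,z1 in [(Rb,.003,.003+Hb),(.006,.003+Hb,.003+Hn),(Rk,.003+Hn,.003+H)]:
        p=np.vstack([np.c_[xy[0]+r*np.cos(t),xy[1]+r*np.sin(t),np.full(60,z)] for z in (z0,z1)])
        cv2.fillConvexPoly(m,cv2.convexHull(proj(C,p).round().astype(np.int32)),1)
    return m>0
def cost(xy): m=mask(xy,.05,.019,.03,.009,.038); return -(m&d).sum()/(m|d).sum()
r=minimize(cost,f[0][0],method='Nelder-Mead',options=dict(initial_simplex=f[0][0]+np.array([[0,0],[.02,0],[0,.02]])))
print(r.x,r.fun); o=bot.get_obs();print(o['eef_pos']); plan([*r.x,.018],90)
```

```text
weight_small_mid 0.56 mean [ 0.6952 -0.0086] rect [694.8  -7.9] [37.1 40.8] long axis -0.1 px [320. 191.  44.  42.]
[ 0.69881068 -0.0084625 ] -0.9090338770388958
[ 0.69724616 -0.00693816  0.16183141]
plan d [-0.03 -0.03  2.88] w [ 0.   -0.01  0.02] t 19.6 j6 -0.01
```

View pics/w6.png

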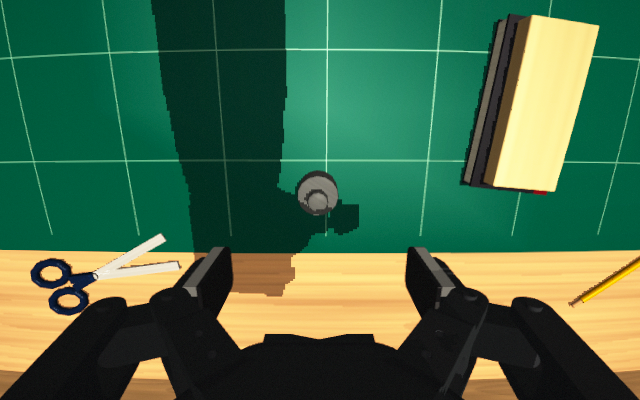

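The small weight is at (317,193), centred between the fingers, with the loaded large book upper right. Descend and grip its body.

Emit:
drive_tool:
  rows:
    - {"dx":-0.03,"dy":0,"dz":0.5,"wx":0,"wy":0,"wz":0,"hand":85}
    - {"dx":-0.03,"dy":0,"dz":1.2,"wx":0,"wy":0,"wz":0,"hand":75}
    - {"dx":-0.03,"dy":0,"dz":1.9,"wx":0,"wy":0,"wz":0,"hand":70}
    - {"dx":-0.03,"dy":0,"dz":2.4,"wx":0,"wy":0,"wz":0,"hand":70}
    - {"dx":-0.03,"dy":0,"dz":2.7,"wx":0,"wy":0,"wz":0,"hand":70}
    - {"dx":-0.03,"dy":0,"dz":2.83,"wx":0,"wy":0,"wz":0,"hand":70}
    - {"dx":-0.03,"dy":0,"dz":2.83,"wx":0,"wy":0,"wz":0,"hand":70}
    - {"dx":-0.03,"dy":0,"dz":2.83,"wx":0,"wy":0,"wz":0,"hand":30}
    - {"dx":-0.03,"dy":0,"dz":2.83,"wx":0,"wy":0,"wz":0,"hand":30}
    - {"dx":-0.03,"dy":0,"dz":2.83,"wx":0,"wy":0,"wz":0,"hand":30}
    - {"dx":-0.03,"dy":0,"dz":2.83,"wx":0,"wy":0,"wz":0,"hand":30}
    - {"dx":-0.03,"dy":0,"dz":2.83,"wx":0,"wy":0,"wz":0,"hand":30}
    - {"dx":-0.03,"dy":0,"dz":2.83,"wx":0,"wy":0,"wz":0,"hand":30}
    - {"dx":-0.03,"dy":0,"dz":2.83,"wx":0,"wy":0,"wz":0,"hand":30}
    - {"dx":-0.03,"dy":0,"dz":2.83,"wx":0,"wy":0,"wz":0,"hand":30}

```text
clock: 21.05
eef_pos: [0.7011, -0.0083, 0.0226]
tool_rot: [-0.0, 1.0, -0.0, 0.002]
ft_force: [-0.4, 0.2, 5.5]
grip_width: 0.0358
grasp_force: 60.9
```

Emit:
drive_tool:
  rows:
    - {"dx":0,"dy":0,"dz":-0.2,"wx":0,"wy":0,"wz":0,"hand":30}
    - {"dx":0,"dy":0,"dz":-0.6,"wx":0,"wy":0,"wz":0,"hand":30}
    - {"dx":0,"dy":0,"dz":-1.2,"wx":0,"wy":0,"wz":0,"hand":30}
    - {"dx":0.1,"dy":0.1,"dz":-1.8,"wx":0,"wy":0,"wz":0,"hand":30}
    - {"dx":0.5,"dy":0.4,"dz":-2.3,"wx":0,"wy":0,"wz":0,"hand":30}
    - {"dx":1.0,"dy":0.8,"dz":-2.6,"wx":0,"wy":0,"wz":0.6,"hand":30}
    - {"dx":1.6,"dy":1.3,"dz":-2.6,"wx":0,"wy":0,"wz":1.2,"hand":30}
    - {"dx":2.3,"dy":1.9,"dz":-2.6,"wx":0,"wy":0,"wz":1.8,"hand":30}
    - {"dx":3.0,"dy":2.5,"dz":-2.6,"wx":0,"wy":0,"wz":2.4,"hand":30}
    - {"dx":3.7,"dy":3.05,"dz":-2.6,"wx":0,"wy":0,"wz":3,"hand":30}
    - {"dx":4.4,"dy":3.6,"dz":-2.6,"wx":0,"wy":0,"wz":3.6,"hand":30}
    - {"dx":5.1,"dy":4.2,"dz":-2.6,"wx":0,"wy":0,"wz":4.2,"hand":30}
    - {"dx":5.7,"dy":4.65,"dz":-2.6,"wx":0,"wy":0,"wz":4.84,"hand":30}
    - {"dx":6.2,"dy":5.05,"dz":-2.6,"wx":0,"wy":0,"wz":4.84,"hand":30}
    - {"dx":6.55,"dy":5.33,"dz":-2.6,"wx":0,"wy":0,"wz":4.84,"hand":30}
    - {"dx":6.55,"dy":5.33,"dz":-2.6,"wx":0,"wy":0,"wz":4.84,"hand":30}
    - {"dx":6.55,"dy":5.33,"dz":-2.6,"wx":0,"wy":0,"wz":4.84,"hand":30}

```text
clock: 22.75
eef_pos: [0.3716, 0.2583, 0.1505]
tool_rot: [0.209, 0.978, -0.0, 0.0]
ft_force: [0.9, 0.8, -2.0]
grip_width: 0.0358
grasp_force: 60.3
```

Run:
```python
from h import *
o=bot.get_obs(); print(o['eef_pos'],o['grasp_force'],o['grip_width'])
find('wrist','weight_small_mid',o['eef_pos'][2]+.0104)
find('wrist','board_small_mid',.039)
save('w7',bot.camera('wrist'))
```

```text
[0.37156382 0.25832355 0.15046849] 60.339140547439456 0.03584265983727505
weight_small_mid 0.69 mean [0.3655 0.2609] rect [366.9 260.1] [36.3 51. ] long axis -24.1 px [317. 260.  82. 100.]
board_small_mid 0.82 mean [0.3531 0.2655] rect [355.8 264.3] [40.7 66.7] long axis -24.4 px [319. 178.  55.  83.]
```

View pics/w7.png

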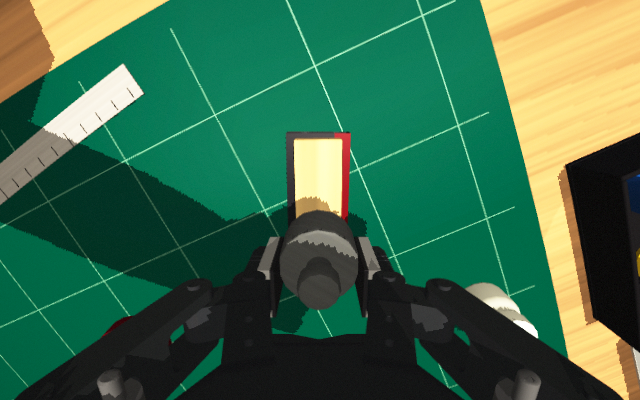

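Held weight at about (318,258), upright. The board is below it, with its near edge at row 139, columns 293–343. Fit the weight axis relative to the board.

```bash
cat >> h.py <<'E'
from scipy.optimize import minimize
def fit(t,dims,zb,guess,camn='wrist',rows=(0,400)):
    H,Rb,Hb,Rk,Hn=dims; C=cam(camn); bot.camera(camn); best=None
    for q in bot.outline_of(camn,t)[:2]:
        d=q['region'].copy(); a=np.linspace(0,2*np.pi,60)
        def cost(xy):
            m=np.zeros((400,640),np.uint8)
            for r,z0,z1 in [(Rb,0,Hb),(.006,Hb,Hn),(Rk,Hn,H)]:
                p=np.vstack([np.c_[xy[0]+r*np.cos(a),xy[1]+r*np.sin(a),np.full(60,zb+z)] for z in (z0,z1)])
                cv2.fillConvexPoly(m,cv2.convexHull(proj(C,p).round().astype(np.int32)),1)
            m=m>0; s=slice(*rows); return -(m&d)[s].sum()/(m|d)[s].sum()
        g=np.array(guess); r=minimize(cost,g,method='Nelder-Mead',options=dict(initial_simplex=g+np.array([[0,0],[.015,0],[0,.015]])))
        if best is None or r.fun<best.fun: best=r
    print(t,'axis',best.x.round(4),'IoU',round(-best.fun,3)); return best.x
SMALL=(.05,.019,.03,.009,.038); LARGE=(.062,.027,.042,.011,.05)
E
python3 - <<'E'
from h import *
o=bot.get_obs(); x=fit('weight_small_mid',SMALL,o['eef_pos'][2]-.0196,o['eef_pos'][:2]); print(o['eef_pos'], x-o['eef_pos'][:2])
C=cam('wrist'); P=toz(C,[[293,139],[343,139]],.039)[:,:2]; b=P[1]-P[0]; b/=np.linalg.norm(b); u=np.array([b[1],-b[0]]); print('board centre',P.mean(0)+.048*u)
E
```

```text
weight_small_mid axis [0.3698 0.2587] IoU 0.946
[0.37259602 0.25769606 0.15023459] [-0.00276618  0.00096775]
board centre [0.37000688 0.25815608]
```

Emit:
drive_tool:
  rows:
    - {"dx":0,"dy":0,"dz":0.2,"wx":0,"wy":0,"wz":0,"hand":30}
    - {"dx":0,"dy":0,"dz":0.6,"wx":0,"wy":0,"wz":0,"hand":30}
    - {"dx":0,"dy":0,"dz":1.0,"wx":0,"wy":0,"wz":0,"hand":30}
    - {"dx":0,"dy":0,"dz":1.35,"wx":0,"wy":0,"wz":0,"hand":30}
    - {"dx":0,"dy":0,"dz":1.6,"wx":0,"wy":0,"wz":0,"hand":30}
    - {"dx":0,"dy":0,"dz":1.7,"wx":0,"wy":0,"wz":0,"hand":30}
    - {"dx":0,"dy":0,"dz":1.76,"wx":0,"wy":0,"wz":0,"hand":30}
    - {"dx":0,"dy":0,"dz":1.8,"wx":0,"wy":0,"wz":0,"hand":30}
    - {"dx":0,"dy":0,"dz":1.8,"wx":0,"wy":0,"wz":0,"hand":30}
    - {"dx":0,"dy":0,"dz":1.8,"wx":0,"wy":0,"wz":0,"hand":30}

```text
clock: 24.1
eef_pos: [0.3724, 0.2585, 0.0608]
tool_rot: [0.209, 0.978, 0.0, 0.0]
ft_force: [0.6, -0.7, -2.8]
grip_width: 0.0358
grasp_force: 60.3
```

Emit:
drive_tool:
  rows:
    - {"dx":0,"dy":0,"dz":0.02,"wx":0,"wy":0,"wz":0,"hand":30}
    - {"dx":0,"dy":0,"dz":0.04,"wx":0,"wy":0,"wz":0,"hand":30}
    - {"dx":0,"dy":0,"dz":0.05,"wx":0,"wy":0,"wz":0,"hand":30}
    - {"dx":0,"dy":0,"dz":0.05,"wx":0,"wy":0,"wz":0,"hand":30}
    - {"dx":0,"dy":0,"dz":0.05,"wx":0,"wy":0,"wz":0,"hand":30}

```text
clock: 24.6
eef_pos: [0.3722, 0.2585, 0.0585]
tool_rot: [0.209, 0.978, 0.0, 0.0]
ft_force: [-2.8, -1.1, 6.5]
grip_width: 0.0358
grasp_force: 61.2
```

Contact at z = 0.0585. Release and rise.

Emit:
drive_tool:
  rows:
    - {"dx":0,"dy":0,"dz":-0.01,"wx":0,"wy":0,"wz":0,"hand":30}
    - {"dx":0,"dy":0,"dz":-0.02,"wx":0,"wy":0,"wz":0,"hand":40}
    - {"dx":0,"dy":0,"dz":-0.02,"wx":0,"wy":0,"wz":0,"hand":60}
    - {"dx":0,"dy":0,"dz":-0.02,"wx":0,"wy":0,"wz":0,"hand":75}
    - {"dx":0,"dy":0,"dz":-0.02,"wx":0,"wy":0,"wz":0,"hand":75}
    - {"dx":0,"dy":0,"dz":-0.02,"wx":0,"wy":0,"wz":0,"hand":75}
    - {"dx":0,"dy":0,"dz":-0.3,"wx":0,"wy":0,"wz":0,"hand":80}
    - {"dx":0,"dy":0,"dz":-0.8,"wx":0,"wy":0,"wz":0,"hand":85}
    - {"dx":0,"dy":0,"dz":-1.5,"wx":0,"wy":0,"wz":0,"hand":85}
    - {"dx":0,"dy":0,"dz":-2.2,"wx":0,"wy":0,"wz":0,"hand":85}
    - {"dx":0,"dy":0,"dz":-2.2,"wx":0,"wy":0,"wz":0,"hand":85}
    - {"dx":0,"dy":0,"dz":-2.2,"wx":0,"wy":0,"wz":0,"hand":85}

```text
clock: 25.8
eef_pos: [0.3725, 0.2586, 0.1686]
tool_rot: [0.209, 0.978, 0.001, 0.001]
ft_force: [-1.2, -0.1, -1.4]
grip_width: 0.0851
grasp_force: 0.0
```

Run:
```python
from h import *
fit('weight_small_mid',SMALL,.039,[.370,.258]); find('wrist','board_small_mid',.039); find('wrist','book_small_top',.021)
plan([.557,-.365,.17],90); print(bot.get_obs()['eef_pos'])
```

```text
weight_small_mid axis [0.3695 0.2595] IoU 0.934
board_small_mid 0.64 mean [0.3616 0.2614] rect [368.9 258.4] [41.4 95.2] long axis -24.2 px [319. 190.  51. 108.]
book_small_top 0.8 mean [0.3599 0.2609] rect [370.  257.5] [ 56.1 107. ] long axis -24.8 px [322. 186.  62. 111.]
book_small_top 0.44 mean [0.5488 0.3788] rect [550.4 379.8] [67.  19.8] long axis 32.4 px [488. 293.  47.  24.]
plan d [-8.49 -9.84 -0.06] w [-0.02 -0.02 -4.83] t 26.1 j6 1.03
[0.37132594 0.25777694 0.16664315]
```

Emit:
drive_tool:
  rows:
    - {"dx":-0.4,"dy":-0.5,"dz":0,"wx":0,"wy":0,"wz":-0.3,"hand":85}
    - {"dx":-1.0,"dy":-1.2,"dz":0,"wx":0,"wy":0,"wz":-0.8,"hand":85}
    - {"dx":-1.6,"dy":-1.9,"dz":0,"wx":0,"wy":0,"wz":-1.4,"hand":85}
    - {"dx":-2.2,"dy":-2.6,"dz":0,"wx":0,"wy":0,"wz":-2,"hand":85}
    - {"dx":-2.8,"dy":-3.3,"dz":0,"wx":0,"wy":0,"wz":-2.6,"hand":85}
    - {"dx":-3.4,"dy":-4.0,"dz":0,"wx":0,"wy":0,"wz":-3.2,"hand":85}
    - {"dx":-4.0,"dy":-4.7,"dz":0,"wx":0,"wy":0,"wz":-3.8,"hand":85}
    - {"dx":-4.7,"dy":-5.4,"dz":0,"wx":0,"wy":0,"wz":-4.4,"hand":85}
    - {"dx":-5.4,"dy":-6.2,"dz":0,"wx":0,"wy":0,"wz":-4.83,"hand":85}
    - {"dx":-6.1,"dy":-7.0,"dz":0,"wx":0,"wy":0,"wz":-4.83,"hand":85}
    - {"dx":-6.8,"dy":-7.8,"dz":0,"wx":0,"wy":0,"wz":-4.83,"hand":85}
    - {"dx":-7.5,"dy":-8.6,"dz":0,"wx":0,"wy":0,"wz":-4.83,"hand":85}
    - {"dx":-8.1,"dy":-9.3,"dz":0,"wx":0,"wy":0,"wz":-4.83,"hand":85}
    - {"dx":-8.49,"dy":-9.84,"dz":0,"wx":0,"wy":0,"wz":-4.83,"hand":85}
    - {"dx":-8.49,"dy":-9.84,"dz":0,"wx":0,"wy":0,"wz":-4.83,"hand":85}
    - {"dx":-8.49,"dy":-9.84,"dz":0,"wx":0,"wy":0,"wz":-4.83,"hand":85}

```text
clock: 27.7
eef_pos: [0.5569, -0.3651, 0.1657]
tool_rot: [0.001, 1.0, 0.001, -0.001]
ft_force: [-0.2, 0.3, 0.3]
grip_width: 0.0853
grasp_force: 0.0
```

Run:
```python
from h import *
x=fit('weight_large_mid',LARGE,.003,[.557,-.365]); plan([*x,.02],90); print(bot.get_obs()['eef_pos'])
```

```text
weight_large_mid axis [ 0.5546 -0.3658] IoU 0.948
plan d [ 0.05 -0.06  2.94] w [ 0.02 -0.02  0.  ] t 27.8 j6 -0.58
[ 0.55730686 -0.36325522  0.16700591]
```

Emit:
drive_tool:
  rows:
    - {"dx":0.05,"dy":-0.02,"dz":0.5,"wx":0,"wy":0,"wz":0,"hand":85}
    - {"dx":0.05,"dy":-0.02,"dz":1.1,"wx":0,"wy":0,"wz":0,"hand":85}
    - {"dx":0.05,"dy":-0.02,"dz":1.6,"wx":0,"wy":0,"wz":0,"hand":85}
    - {"dx":0.05,"dy":-0.02,"dz":2.1,"wx":0,"wy":0,"wz":0,"hand":85}
    - {"dx":0.05,"dy":-0.02,"dz":2.5,"wx":0,"wy":0,"wz":0,"hand":85}
    - {"dx":0.05,"dy":-0.02,"dz":2.75,"wx":0,"wy":0,"wz":0,"hand":85}
    - {"dx":0.05,"dy":-0.02,"dz":2.86,"wx":0,"wy":0,"wz":0,"hand":80}
    - {"dx":0.05,"dy":-0.02,"dz":2.86,"wx":0,"wy":0,"wz":0,"hand":70}
    - {"dx":0.05,"dy":-0.02,"dz":2.86,"wx":0,"wy":0,"wz":0,"hand":45}
    - {"dx":0.05,"dy":-0.02,"dz":2.86,"wx":0,"wy":0,"wz":0,"hand":45}
    - {"dx":0.05,"dy":-0.02,"dz":2.86,"wx":0,"wy":0,"wz":0,"hand":45}
    - {"dx":0.05,"dy":-0.02,"dz":2.86,"wx":0,"wy":0,"wz":0,"hand":45}
    - {"dx":0.05,"dy":-0.02,"dz":2.86,"wx":0,"wy":0,"wz":0,"hand":45}
    - {"dx":0.05,"dy":-0.02,"dz":2.86,"wx":0,"wy":0,"wz":0,"hand":45}
    - {"dx":0.05,"dy":-0.02,"dz":2.86,"wx":0,"wy":0,"wz":0,"hand":45}
    - {"dx":0.05,"dy":-0.02,"dz":2.86,"wx":0,"wy":0,"wz":0,"hand":45}

```text
clock: 29.4
eef_pos: [0.5563, -0.3662, 0.0268]
tool_rot: [0.0, 1.0, -0.001, 0.001]
ft_force: [-0.7, 0.6, 5.8]
grip_width: 0.0521
grasp_force: 64.8
```

Emit:
drive_tool:
  rows:
    - {"dx":0,"dy":0,"dz":-0.15,"wx":0,"wy":0,"wz":0,"hand":45}
    - {"dx":0,"dy":0,"dz":-0.5,"wx":0,"wy":0,"wz":0,"hand":45}
    - {"dx":0,"dy":0,"dz":-1.0,"wx":0,"wy":0,"wz":0,"hand":45}
    - {"dx":0,"dy":0.1,"dz":-1.6,"wx":0,"wy":0,"wz":0,"hand":45}
    - {"dx":0,"dy":0.4,"dz":-2.2,"wx":0,"wy":0,"wz":0,"hand":45}
    - {"dx":-0.1,"dy":0.9,"dz":-2.7,"wx":0,"wy":0,"wz":0,"hand":45}
    - {"dx":-0.2,"dy":1.6,"dz":-3.0,"wx":0,"wy":0,"wz":0.1,"hand":45}
    - {"dx":-0.3,"dy":2.4,"dz":-3.15,"wx":0,"wy":0,"wz":0.2,"hand":45}
    - {"dx":-0.4,"dy":3.2,"dz":-3.15,"wx":0,"wy":0,"wz":0.3,"hand":45}
    - {"dx":-0.5,"dy":4.0,"dz":-3.15,"wx":0,"wy":0,"wz":0.4,"hand":45}
    - {"dx":-0.6,"dy":4.8,"dz":-3.15,"wx":0,"wy":0,"wz":0.5,"hand":45}
    - {"dx":-0.7,"dy":5.6,"dz":-3.15,"wx":0,"wy":0,"wz":0.6,"hand":45}
    - {"dx":-0.8,"dy":6.4,"dz":-3.15,"wx":0,"wy":0,"wz":0.7,"hand":45}
    - {"dx":-0.9,"dy":7.2,"dz":-3.15,"wx":0,"wy":0,"wz":0.8,"hand":45}
    - {"dx":-1.0,"dy":8.0,"dz":-3.15,"wx":0,"wy":0,"wz":0.9,"hand":45}
    - {"dx":-1.1,"dy":8.8,"dz":-3.15,"wx":0,"wy":0,"wz":1.0,"hand":45}
    - {"dx":-1.2,"dy":9.6,"dz":-3.15,"wx":0,"wy":0,"wz":1.02,"hand":45}
    - {"dx":-1.3,"dy":10.3,"dz":-3.15,"wx":0,"wy":0,"wz":1.02,"hand":45}
    - {"dx":-1.33,"dy":10.8,"dz":-3.15,"wx":0,"wy":0,"wz":1.02,"hand":45}
    - {"dx":-1.33,"dy":11.0,"dz":-3.15,"wx":0,"wy":0,"wz":1.02,"hand":45}

```text
clock: 31.4
eef_pos: [0.6205, 0.1874, 0.18]
tool_rot: [0.043, 0.999, -0.0, -0.002]
ft_force: [0.7, 0.2, -7.4]
grip_width: 0.0524
grasp_force: 64.6
```

Emit:
drive_tool:
  rows:
    - {"dx":0,"dy":0,"dz":0,"wx":0,"wy":0,"wz":0,"hand":45}
    - {"dx":0,"dy":0,"dz":0,"wx":0,"wy":0,"wz":0,"hand":45}
    - {"dx":0,"dy":0,"dz":0,"wx":0,"wy":0,"wz":0,"hand":45}

```text
clock: 31.7
eef_pos: [0.6217, 0.1828, 0.1818]
tool_rot: [0.046, 0.999, -0.001, -0.001]
ft_force: [-0.2, 0.0, -7.5]
grip_width: 0.0523
grasp_force: 64.6
```

Run:
```python
from h import *
o=bot.get_obs(); print(o['eef_pos'],o['grip_width'],o['ft_force'])
x=fit('weight_large_mid',LARGE,o['eef_pos'][2]-.0238,o['eef_pos'][:2]); print('w-tcp',x-o['eef_pos'][:2])
find('wrist','board_large_mid',.039); find('wrist','book_large_top',.021)
save('w8',bot.camera('wrist'))
```

```text
[0.62174562 0.18283116 0.18184081] 0.05229126673795309 [-1.85053458e-01  9.87249132e-04 -7.48960696e+00]
weight_large_mid axis [0.6208 0.1825] IoU 0.936
w-tcp [-0.00097435 -0.00036301]
board_large_mid 0.86 mean [0.5901 0.1862] rect [594.4 185.9] [61.4 88. ] long axis -5.2 px [320. 160.  64.  99.]
book_large_top 0.76 mean [0.5888 0.1866] rect [598.5 185.9] [ 79. 105.] long axis -5.4 px [322. 159.  84. 107.]
```

View pics/w8.png

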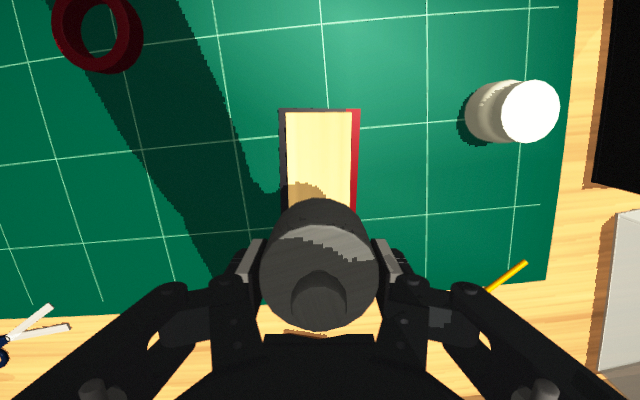

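The weight (318,265) hangs upright over the board (286–352, near edge at row 112). The board centre works out at about (0.620, 0.1835) and the weight axis at (0.621, 0.1825), so I'll lower it.

Emit:
drive_tool:
  rows:
    - {"dx":0,"dy":0.02,"dz":0.2,"wx":0,"wy":0,"wz":0,"hand":45}
    - {"dx":0,"dy":0.02,"dz":0.6,"wx":0,"wy":0,"wz":0,"hand":45}
    - {"dx":0,"dy":0.02,"dz":1.0,"wx":0,"wy":0,"wz":0,"hand":45}
    - {"dx":0,"dy":0.02,"dz":1.4,"wx":0,"wy":0,"wz":0,"hand":45}
    - {"dx":0,"dy":0.02,"dz":1.8,"wx":0,"wy":0,"wz":0,"hand":45}
    - {"dx":0,"dy":0.02,"dz":2.05,"wx":0,"wy":0,"wz":0,"hand":45}
    - {"dx":0,"dy":0.02,"dz":2.2,"wx":0,"wy":0,"wz":0,"hand":45}
    - {"dx":0,"dy":0.02,"dz":2.28,"wx":0,"wy":0,"wz":0,"hand":45}
    - {"dx":0,"dy":0.02,"dz":2.32,"wx":0,"wy":0,"wz":0,"hand":45}
    - {"dx":0,"dy":0.02,"dz":2.32,"wx":0,"wy":0,"wz":0,"hand":45}
    - {"dx":0,"dy":0.02,"dz":2.32,"wx":0,"wy":0,"wz":0,"hand":45}

```text
clock: 33.15
eef_pos: [0.6228, 0.1857, 0.0673]
tool_rot: [0.045, 0.999, 0.0, 0.001]
ft_force: [0.1, -0.4, -7.4]
grip_width: 0.052
grasp_force: 64.6
```

Emit:
drive_tool:
  rows:
    - {"dx":0,"dy":0,"dz":0.03,"wx":0,"wy":0,"wz":0,"hand":45}
    - {"dx":0,"dy":0,"dz":0.06,"wx":0,"wy":0,"wz":0,"hand":45}
    - {"dx":0,"dy":0,"dz":0.08,"wx":0,"wy":0,"wz":0,"hand":45}
    - {"dx":0,"dy":0,"dz":0.08,"wx":0,"wy":0,"wz":0,"hand":45}
    - {"dx":0,"dy":0,"dz":0.08,"wx":0,"wy":0,"wz":0,"hand":45}

```text
clock: 33.65
eef_pos: [0.6222, 0.1856, 0.0628]
tool_rot: [0.045, 0.999, 0.0, 0.0]
ft_force: [-1.0, -0.6, -3.0]
grip_width: 0.052
grasp_force: 64.9
```

Partly supported now. One small step more, then release and retreat.

Emit:
drive_tool:
  rows:
    - {"dx":0,"dy":0,"dz":0.02,"wx":0,"wy":0,"wz":0,"hand":45}
    - {"dx":0,"dy":0,"dz":0.02,"wx":0,"wy":0,"wz":0,"hand":45}
    - {"dx":0,"dy":0,"dz":0.02,"wx":0,"wy":0,"wz":0,"hand":56}
    - {"dx":0,"dy":0,"dz":0.02,"wx":0,"wy":0,"wz":0,"hand":75}
    - {"dx":0,"dy":0,"dz":0.02,"wx":0,"wy":0,"wz":0,"hand":85}
    - {"dx":0,"dy":0,"dz":0.02,"wx":0,"wy":0,"wz":0,"hand":85}
    - {"dx":0,"dy":0,"dz":0.02,"wx":0,"wy":0,"wz":0,"hand":85}
    - {"dx":0,"dy":0,"dz":-0.3,"wx":0,"wy":0,"wz":0,"hand":85}
    - {"dx":0,"dy":0,"dz":-0.8,"wx":0,"wy":0,"wz":0,"hand":85}
    - {"dx":0,"dy":0,"dz":-1.5,"wx":0,"wy":0,"wz":0,"hand":85}
    - {"dx":0,"dy":0,"dz":-2.3,"wx":0,"wy":0,"wz":0,"hand":85}
    - {"dx":0,"dy":0,"dz":-2.8,"wx":0,"wy":0,"wz":0,"hand":85}
    - {"dx":0,"dy":0,"dz":-2.8,"wx":0,"wy":0,"wz":0,"hand":85}
    - {"dx":0,"dy":0,"dz":-2.8,"wx":0,"wy":0,"wz":0,"hand":85}

```text
clock: 35.05
eef_pos: [0.6224, 0.1856, 0.2028]
tool_rot: [0.045, 0.999, 0.0, 0.001]
ft_force: [-0.0, -0.9, -1.2]
grip_width: 0.085
grasp_force: 0.0
```

Run:
```python
from h import *
fit('weight_large_mid',LARGE,.039,[.621,.184]); find('wrist','board_large_mid',.039); find('wrist','book_large_top',.021)
for t,z in [('board_small_mid',.039),('book_small_top',.021),('glue_jar',.06),('tape_roll',.027)]: find('top',t,z)
save('w9',bot.camera('wrist')); im=bot.camera('top'); save('top9',cv2.resize(im[130:290,160:440],None,fx=2.8,fy=2.8,interpolation=cv2.INTER_CUBIC))
```

```text
weight_large_mid axis [0.6209 0.1859] IoU 0.911
board_large_mid 0.82 mean [0.6069 0.1844] rect [620.5 183.8] [ 60.3 139.8] long axis -4.7 px [317. 184.  64. 136.]
book_large_top 0.94 mean [0.6076 0.1822] rect [620.8 182.9] [ 78.9 148.7] long axis -6.1 px [319. 177.  81. 136.]
board_small_mid 0.64 mean [ 0.4103 -0.562 ] rect [ 410.2 -562. ] [98.  35.4] long axis 88.7 px [464. 234.  30.  14.]
book_small_top 0.65 mean [0.5967 0.1852] rect [623.2 187.8] [ 63.7 139.4] long axis -4.9 px [236. 175.  19.  43.]
tape_roll 0.58 mean [ 0.4575 -0.0063] rect [457.6  -7.5] [75.5 74.8] long axis 12.9 px [295. 222.  24.  26.]
tape_roll 0.45 mean [0.6207 0.1482] rect [618.5 149.4] [ 16.4 148.4] long axis -5.8 px [246. 175.   8.  47.]
```

View pics/w9.png

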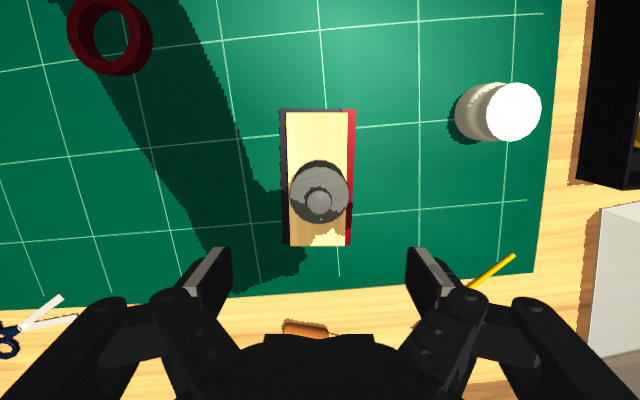

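View pics/top9.png

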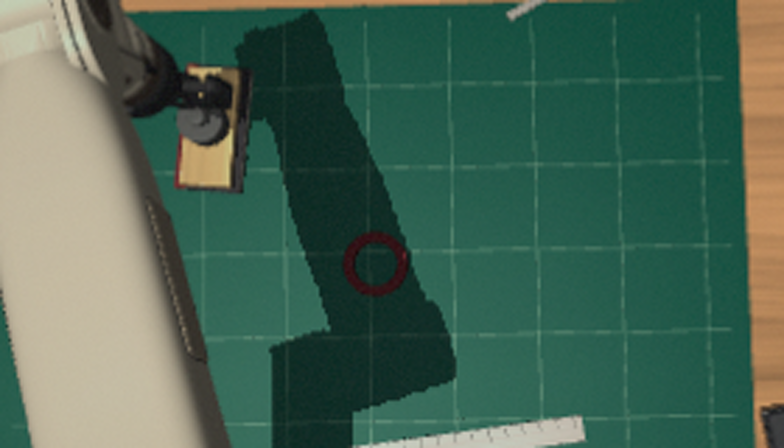

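The wrist view shows the large weight upright and central on its board (319,192), with the board in line on the book. The tape and jar are unmoved. The small stack was checked after its release.

```bash
python3 -c "
from h import *
print(bot.job_done())"
```

```text
the job is handed in; nothing more can be done
None
```

I handed the job in at about 36 s of the 109 s allowed: each board lies centred and in line on its notebook, and each weight stands upright within about 2 mm of its board's middle; the hand-in returned no verdict.

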